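Stopper the jar and hold the clip open over the carton's fin

ROBOT

A 7-joint arm with a two-finger parallel gripper is mounted at the origin on a cart in front of the work surface, level with it; the furniture and walls round the work are solid. World frame = base frame: x ahead of the robot, y to its left, z up, the work surface at z = 0. Lengths are in m, angles in rad, forces in N, time in s.
With the tool pointing down it reaches from about 0.425 to 0.925 m from the base axis. Payload 6.8 kg.
Tool frame: the origin (TCP) lies on the centre line of the jaws, within the pads' length; the fingertips stand 14 mm ahead of it and the grasp point (between the pads) lies 5 mm behind it; z points along the fingers, y is the line along which they close (so a half turn about z gives the same grasp; the last joint's range is limited). The gripper opens to 85 mm and grips with 20 to 120 N. Pads are 22 mm wide; open, the fingers measure 114 mm over their backs; the gripper's body (76 mm by 85 mm) begins 54 mm behind the grasp point. The pads swing forward as they close: fully open they stand 13 mm farther back than shut.
Start: joints at [-1.378, 0.477, 0.022, 1.555, -0.011, 1.109, -0.083], TCP at [0.2, 0.645, 0.245] pointing down, gripper open.
Joint ranges: [-2.96, 2.96], [-0.34, 2.1], [-1.41, 1.46], [0.24, 2.44], [-1.37, 4.51], [0.17, 1.92], [-2.96, 2.96]. Speed limits (rad/s): [2.39, 2.39, 3.14, 3.14, 3.14, 3.14, 3.14].

INTERFACE

Orientations are given as a unit quaternion [w, x, y, z].
In Python, from station import bot gives the robot as it stands. The module is installed in compiled form; this text tells all that it offers.
- The arm moves only by the tool drive_tool, never from a script. Its argument "commands" is a list of rows, each an object with "hand": the opening, from 0 (shut) to 1 (fully open); "translation": the shift along the world's x, y, z in mm, a list of three; "angular": the turn, a rotation vector about the world's x, y, z in rad, a list of three. In form: [{"hand": hand, "translation": [tx, ty, tz], "angular": [ax, ay, az]}, ...]. A call has 1 to 12 rows; each row is the pose to reach, as a shift and turn from the pose commanded when the call began; what a row does not reach only later rows make up. A row lasts 1/8 s, in which the tool goes at most 62.5 mm and 10.7 degrees, less where a joint would pass 70% of its speed; a pose out of reach is approached as far as the arm can. A call with a gripper value outside its range is refused whole. The fingers move at their own pace and stop on an object; "force" is the grip in N (left out, the last holds). Time passes only in rows, so rows that repeat a pose let the fingers close. It gives the time, the measured TCP pose, the force, the opening and the grip force at its end, in the units of the state.
- bot.get_obs(): the state, without advancing time (a new reading comes with each control period).
- bot.read_camera(name): name is "scene" or "top"; returns the picture (420x560x3 uint8, red, green, blue); there is no depth.
- bot.camera_model(name): a dict with "fx", "fy", "cx", "cy" (pixels), "k1" (the pictures are not rectified: a ray, as slopes to the right and down, at radius r is drawn at 1 + k1 r^2 times it, then the intrinsics apply), "view" (4x4, takes a point from world to camera coordinates). Camera axes: x right, y up, looking along -z (the intrinsics and any distortion apply to the point x, -y, -z); pixel columns grow to the right and rows downward; lengths in m; the calibration is good to about 2 mm. A picture is of the moment at which its call begins. camera_model takes no time and is no camera call.
- bot.hand_in(): hands the job in; it is judged then, once.
Trained networks look in the newest picture that a camera, given by its name, has taken for a name from the list of things; names that differ only in an ending like _2 or _b are one class to them, and where a whole thing is asked for, a point or a joint stands for the part that bears it (a point fixed in the world has none). Each returns a list of dicts, best first, with "score" (0 to 1); they miss things now and then, are a little off and sometimes report something else, mostly with a low value. They report only what shows in the picture. A call takes as long as a camera call.
- bot.find_in(camera, query): "position" ([column, row] in pixels, amid what is visible of it).
- bot.outline_of(camera, query): "pixels" (420x560 bool, what is visible of it) and "position" ([column, row] in pixels, amid what is visible of it).
The state is a dict: "t": time; "q": joint angles; "joint_vel": joint speeds; "joint_torque": joint torques, N m; "eef_pos": TCP position; "tool_rot": TCP orientation; "contact_force": force on the tool from outside, world axes, zero at the start; "torque": the same for the moment, N m; "gripper_width": opening from 0.0 (shut) to 1.0 (fully open); "grasp_force": force on a finger pad.
Only numpy, scipy, OpenCV 4.12 (cv2) and the standard library are available. Lean on these libraries where they do the work, as an engineer would, in place of code of your own. Each camera call takes 0.05 s, during which the arm holds its last target. There are 200 camera calls.

TASK

The jar has just been filled from the carton, so close them both: gently set the turned stopper fully home in the neck of the open stoneware jar and let go of it. Then take the wooden spring clip off the crate wall by its handles, squeeze it wide open and lower its gaping jaws over the middle of the carton's upright top fin, one jaw on each side and well past the card's edge but touching the carton nowhere. Finish while still holding the clip open there, because I will press the fin's two leaves together before it may close; do not shift or tip the jar or the carton, and leave everything else where it is.

Things in the scene. Friction and masses are not known exactly. Their poses are not given: they have to be found in the camera images.
- stopper: turned stopper, 54 mm tall, upright on its plug, 50 g. From below: tapered cork plug 22 mm long (30 mm diameter at the foot, 36 mm under the collar), collar 52 mm diameter, 8 mm thick (22 to 30 mm up), knob 27 mm diameter from 30 to 54 mm up, the place to grip. Origin: centre of the plug's foot; z up along its axis; it is round, so its yaw means nothing
- stopper_collar (a point): centre of the underside of the stopper's collar, 22 mm above the stopper's origin; z up along the stopper's axis. Fully home, it lies on jar_rim
- jar_rim (a point): centre of the mouth of the open jar, level with the top of its rim, z up. Neck 54 mm outside; round bore 42 mm wide at the rim, 40 mm just below, open deeper than the plug is long
- clip: wooden spring clip (big clothes-peg), 91 mm long, 26 wide, 60 g, astride the crate's near wall: jaws down, handles up. Origin: middle of the pivot pin; y along the pin, z up, x the closing line, square to the wall. Jaws end 40 mm below the pin, handles 50 above; handle outer faces flare from 23 mm apart at the pin to 45 at the ends. The frame is that of the +x half and tips by half the opening
- clip_jaw (a joint): clip opening, rad: 0 as parked (pads parallel on the 4 mm wall), -0.1 shut, 0.42 wide open at a stop. Pinch the handles along x from above, finger tips about 20 mm above the pin: the spring resists with some 6 N at first, 9 N wide open; at the stop the handles' outer faces are parallel, 23 mm apart, and the jaw tips about 21 mm apart
- clip_tip_a (a point): inner lower edge of the jaw of the clip's +x half, mid width, 40 mm below the pin. The gripping pads are the lowest 12 mm of the jaws; each jaw is about 10 mm thick
- clip_tip_b (a point): the same point on the other jaw (-x half)
- crate: fixed plywood produce crate, 150 (x) by 210 (y) by 68 mm tall, walls 4 mm, holding a lemon, garlic bulb and mandarin (none above 62 mm). Origin: centre of its underside. Its near (-x) wall carries the clip within 35 mm of the middle, jaws reaching 17 mm below the wall's top
- carton: loose gable-top carton of stiff card, upright, 0.4 kg: body 70 by 70 mm and 108 mm tall, then two sloping roof panels up to 136 mm, then an upright fin up to 159 mm. Origin: centre of the underside, z up; the fin runs along y and its faces look to +x and -x
- carton_fin (a point): middle of the fin's top edge, 159 mm above the carton's foot; the fin is 5 mm thick along this frame's x, 68 mm long along y, and stands 23 mm tall above the roof, which slopes down at 40 degrees to both sides of it
- mug: loose mug, 91 mm tall, a bystander on the right; origin: centre of its foot
- shaker: loose glass shaker, 44 mm wide and 90 mm tall, a bystander at the back; origin: centre of its foot
- spoon: loose wooden spoon, 297 mm long, lying near the robot, a bystander; origin: under its middle
- jar: open stoneware jar, loose, upright, 112 mm tall, 94 mm wide at the belly, 0.7 kg; origin: centre of its foot, z up. The smaller jar at the back already has its stopper in and is not meant

How it is judged:
By the outcome, as a careful person would: the job done as asked, in the order asked, and still so for the second after the job is handed in, while the arm keeps its last pose, push and grip.
It also fails if it takes over 64 s, if anything falls off the work surface, if the arm or the gripper's body presses on something with over 40 N, if the wrist force passes 120 N, or if a joint passes its speed limit or range.

## Working session

There is one attempt and no reset: what is moved stays moved. The work goes in short steps, Python scripts to look and compute and a tool call to move; the robot and the scene stay as the last step left them, time stands still between calls to the robot, and variables do not carry over. Pictures are saved under pics/ and viewed, at most 10 in all, crops included, and the job is handed in when it is done.

Besides the shell and the picture viewer there is one more tool, called after "Emit:" by a JSON object that holds its "name" and its "arguments", one argument or row to a line. drive_tool: Moves the arm, as the interface text tells. Its arguments: {"type":"object","properties":{"commands":{"type":"array","items":{"type":"object","properties":{"hand":{"type":"number"},"translation":{"type":"array","items":{"type":"number"}},"angular":{"type":"array","items":{"type":"number"}}}}},"force":{"type":"number"}},"required":["commands"]}

```bash
mkdir -p pics; cat > h.py <<'E'
import numpy as np, cv2
from station import bot
def cam(n):
    m=bot.camera_model(n); return m,np.array(m["view"])
def proj(n,P):
    m,V=cam(n); P=np.atleast_2d(P); c=P@V[:3,:3].T+V[:3,3]
    s=np.c_[c[:,0]/-c[:,2],-c[:,1]/-c[:,2]]; r2=(s**2).sum(1,keepdims=True); s=s*(1+m["k1"]*r2)
    return np.c_[m["fx"]*s[:,0]+m["cx"],m["fy"]*s[:,1]+m["cy"]]
def ray(n,uv):
    m,V=cam(n); d=np.array([(uv[0]-m["cx"])/m["fx"],(uv[1]-m["cy"])/m["fy"]]); s=d.copy()
    for _ in range(20): s=d/(1+m["k1"]*(s@s))
    w=V[:3,:3].T@np.array([s[0],-s[1],-1]); return -V[:3,:3].T@V[:3,3], w/np.linalg.norm(w)
def onz(n,uv,z):
    o,d=ray(n,uv); return o+d*(z-o[2])/d[2]
def tri(uva,uvb):
    o1,d1=ray("scene",uva);o2,d2=ray("top",uvb)
    A=np.c_[d1,-d2];t=np.linalg.lstsq(A,o2-o1,rcond=None)[0]
    p,q=o1+d1*t[0],o2+d2*t[1]; return (p+q)/2,np.linalg.norm(p-q)
E
cat > a.py <<'E'
from h import *
np.set_printoptions(precision=4,suppress=True)
for n in("scene","top"):
    im=bot.read_camera(n); cv2.imwrite(f"pics/{n}0.png",cv2.resize(im[:,:,::-1],(800,600),interpolation=cv2.INTER_CUBIC))
    o,d=ray(n,(280,210)); print(n,o,d,bot.camera_model(n)["fx"])
    for q in("stopper","stopper_collar","jar_rim","clip","clip_tip_a","crate","carton","carton_fin","jar","mug"):
        print(n,q,[(np.round(r["position"],1).tolist(),round(r["score"],2)) for r in bot.find_in(n,q)[:3]])
o=bot.get_obs();print(o["eef_pos"],o["tool_rot"],o["t"])
E
python3 a.py
```

```text
scene [-0.2488 -0.5487  0.815 ] [ 0.6624  0.4273 -0.6154] 463.1137448370912
scene stopper [([260.8, 243.5], 0.83)]
scene stopper_collar [([260.5, 238.7], 0.63), ([259.0, 170.5], 0.28)]
scene jar_rim [([280.9, 193.8], 0.61)]
scene clip [([177.2, 161.6], 0.88), ([262.3, 244.3], 0.51)]
scene clip_tip_a [([169.9, 166.6], 0.59), ([261.7, 241.9], 0.57), ([174.6, 162.2], 0.54)]
scene crate [([198.0, 174.2], 0.56), ([352.0, 245.1], 0.23)]
scene carton [([353.6, 243.0], 0.97)]
scene carton_fin []
scene jar [([280.8, 194.3], 0.95)]
scene mug [([432.5, 279.1], 0.91)]
top [-0.3729 -0.2946  1.285 ] [ 0.5978  0.1568 -0.7861] 541.9279087800114
top stopper [([267.7, 240.6], 0.75), ([231.5, 162.8], 0.45)]
top stopper_collar [([266.1, 243.9], 0.52)]
top jar_rim [([267.6, 187.7], 0.82)]
top clip [([152.9, 180.9], 0.69)]
top clip_tip_a [([154.3, 176.7], 0.65), ([152.7, 185.0], 0.56)]
top crate [([174.6, 176.9], 0.66)]
top carton [([350.1, 233.9], 0.84)]
top carton_fin [([352.3, 232.1], 0.58)]
top jar [([266.4, 185.9], 0.81)]
top mug [([347.7, 234.0], 0.61), ([417.2, 241.7], 0.58)]
[0.2    0.6447 0.2453] [-0.      0.1499  0.9887  0.    ] 1.1
```

View pics/scene0.png

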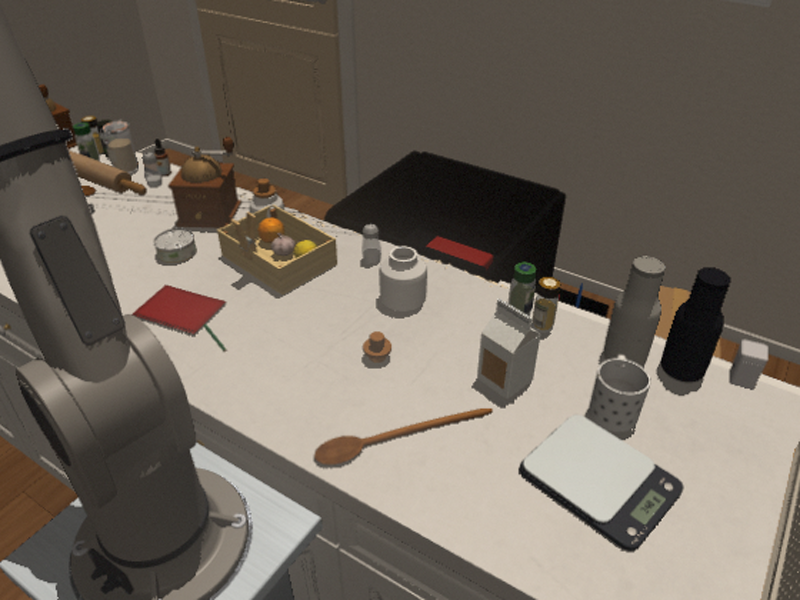

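View pics/top0.png

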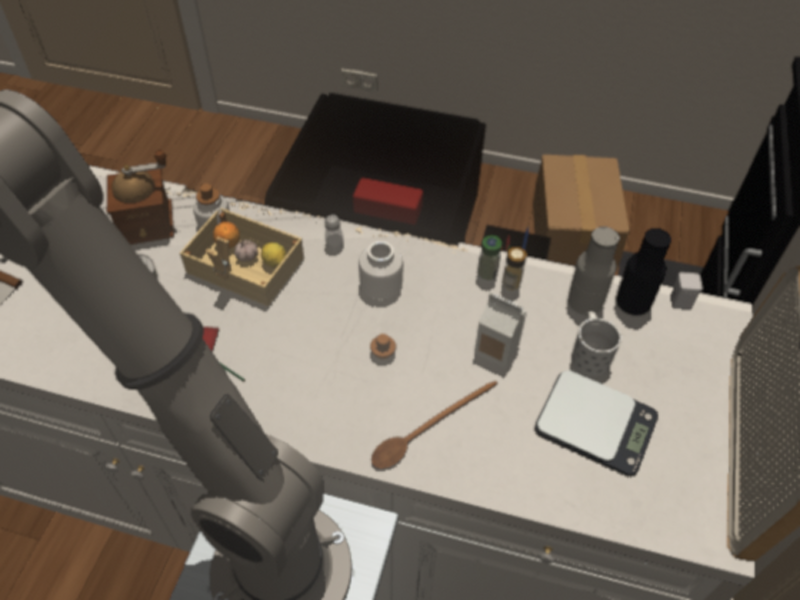

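The scene view shows the stopper at about (377,348) with the open jar behind it at (403,280) and the carton at (508,350). The crate is at (277,250), with the clip on its near wall at about (250,235). The top view agrees, though the arm is close to the clip there. Next I'll fit models to the outlines.

```bash
cat > fit.py <<'E'
from h import *
from scipy.optimize import minimize
np.set_printoptions(precision=4,suppress=True)
S=3
def cyl(r0,r1,z0,z1):
    a=np.linspace(0,2*np.pi,32,endpoint=False); c=np.c_[np.cos(a),np.sin(a)]
    return np.r_[np.c_[c*r0,0*a+z0],np.c_[c*r1,0*a+z1]]
def box(x0,x1,y0,y1,z0,z1): return np.array([[x,y,z] for x in(x0,x1) for y in(y0,y1) for z in(z0,z1)])
def place(P,x,y,yaw=0,z=0):
    c,s=np.cos(yaw),np.sin(yaw); return P@np.array([[c,s,0],[-s,c,0],[0,0,1]])+[x,y,z]
def render(n,parts):
    m=np.zeros((420*S,560*S),np.uint8)
    for P in parts:
        u=((proj(n,P)+.5)*S).astype(np.float32); cv2.fillConvexPoly(m,cv2.convexHull(np.round(u).astype(np.int32)),255)
    return cv2.resize(m,(560,420),interpolation=cv2.INTER_AREA)/255.
def iou(n,parts,mask): 
    r=render(n,parts); return np.minimum(r,mask).sum()/np.maximum(r,mask).sum()
def fit(f,x0,masks,step):
    sim=np.vstack([x0]+[np.array(x0)+np.eye(len(x0))[i]*step[i] for i in range(len(x0))])
    r=minimize(lambda p:-sum(iou(n,f(p),m) for n,m in masks.items()),x0,method="Nelder-Mead",options=dict(initial_simplex=sim,xatol=1e-4,fatol=1e-4))
    return r.x,[round(iou(n,f(r.x),m),3) for n,m in masks.items()]
stop=[cyl(.015,.018,0,.022),cyl(.026,.026,.022,.03),cyl(.0135,.0135,.03,.054)]
def Fstop(p): return [place(q,p[0],p[1],0,p[2] if len(p)>2 else 0) for q in stop]
def Fjar(p): return [place(q,p[0],p[1]) for q in [cyl(.042,.047,0,.012),cyl(.047,.047,.01,p[2]),cyl(.047,.027,p[2],p[3]),cyl(.027,.027,p[3],.112)]]
gable=np.array([[0.0,y,.136] for y in(-.035,.035)])
def Fcar(p): return [place(q,p[0],p[1],p[2]) for q in [np.r_[box(-.035,.035,-.035,.035,0,.108),gable],box(-.0025,.0025,-.034,.034,.13,.159)]]
def Fcrate(p): return [place(box(-.075,.075,-.105,.105,0,.068),p[0],p[1],p[2])]
def masks(q,near=None):
    d={}
    for n in("scene","top"):
        r=bot.outline_of(n,q)
        if near: r=[k for k in r if np.hypot(*(np.array(k["position"])-near[n]))<25]
        if r: d[n]=r[0]["pixels"].astype(float); print(q,n,np.round(r[0]["position"],1),round(r[0]["score"],2),int(d[n].sum()))
        else: print(q,n,"none")
    return d
E
cat > b.py <<'E'
from fit import *
import pickle
M={q:masks(q,nr) for q,nr in dict(stopper=dict(scene=(261,243),top=(268,241)),jar=dict(scene=(281,194),top=(267,187)),carton=dict(scene=(354,243),top=(350,233)),crate=dict(scene=(195,174),top=(170,178)),clip=dict(scene=(177,161),top=(153,181))).items()}
pickle.dump(M,open("M.pkl","wb"))
g=lambda uv,z:list(onz("scene",uv,z)[:2])
print("stop",*fit(Fstop,g((261,243),.025),M["stopper"],[.01,.01]))
print("jar",*fit(Fjar,g((281,194),.055)+[.07,.09],M["jar"],[.01,.01,.01,.005]))
for y in(-.4,0,.4):
  print("car",*fit(Fcar,g((354,243),.07)+[y],M["carton"],[.01,.01,.3]))
for y in(-.4,0,.4):
  print("crate",*fit(Fcrate,g((195,174),.034)+[y],M["crate"],[.01,.01,.3]))
print(tri((177,161),(153,181)))
for n in("scene","top"):
    im=bot.read_camera(n); u,v=map(int,(177,165) if n=="scene" else (165,178))
    c=im[v-45:v+45,u-60:u+60]; cv2.imwrite(f"pics/clip_{n}.png",cv2.resize(c[:,:,::-1],(600,450),interpolation=cv2.INTER_CUBIC))
a=cv2.imread("pics/clip_scene.png");b=cv2.imread("pics/clip_top.png")
cv2.imwrite("pics/clip0.png",cv2.resize(np.hstack([a,b]),(800,300)))
E
python3 b.py
```

```text
stopper scene [263.4 243.6] 0.77 295
stopper top [268.3 242.1] 0.8 246
jar scene [279.3 195.9] 0.63 1208
jar top [268.3 186.8] 0.74 1011
carton scene [352.9 244.9] 0.87 2234
carton top [350.6 233.9] 0.7 1227
crate scene [192.7 177.4] 0.73 3129
crate top [173.1 180.3] 0.78 3525
clip scene [174.6 163.2] 0.65 317
clip top [154.  180.2] 0.59 242
stop [ 0.4648 -0.0391] [np.float64(0.837), np.float64(0.892)]
jar [0.6373 0.0154 0.0692 0.0937] [np.float64(0.909), np.float64(0.923)]
car [ 0.5394 -0.2564 -0.1866] [np.float64(0.957), np.float64(0.929)]
car [ 0.5392 -0.2562 -0.2152] [np.float64(0.962), np.float64(0.926)]
car [ 0.5391 -0.2551  1.343 ] [np.float64(0.887), np.float64(0.894)]
crate [ 0.6059  0.3159 -0.1729] [np.float64(0.881), np.float64(0.909)]
crate [ 0.6055  0.3166 -0.1904] [np.float64(0.887), np.float64(0.904)]
crate [ 0.6063  0.3161 -0.1687] [np.float64(0.879), np.float64(0.911)]
(array([0.5394, 0.3224, 0.1015]), np.float64(0.01865430280030543))
```

View pics/clip0.png

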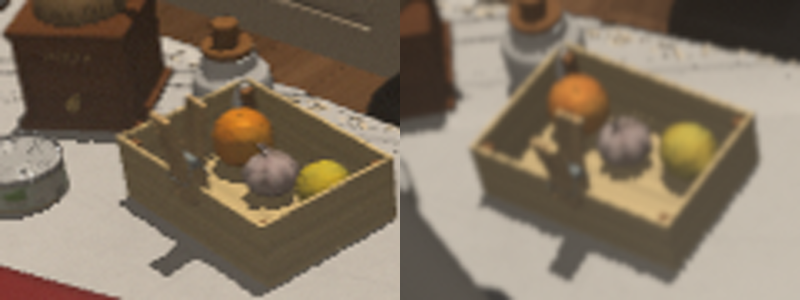

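```bash
cat >> fit.py <<'E'
def half(s): 
    A=[]
    for y in(-.013,.013): A+= [[s*.002,y,-.04],[s*.012,y,-.04],[s*.002,y,0],[s*.0115,y,0]]
    B=[]
    for y in(-.013,.013): B+= [[s*.002,y,0],[s*.0115,y,0],[s*.0225,y,.05],[s*.0145,y,.05]]
    return [np.array(A),np.array(B)]
clipm=half(1)+half(-1)
def Fclip(p): return [place(q,p[0],p[1],p[2],p[3] if len(p)>3 else .091) for q in clipm]
E
cat > c.py <<'E'
from fit import *
import pickle
M=pickle.load(open("M.pkl","rb"))
sc=[(153,160.5),(196.5,187.5),(234.6,168),(190.5,144.9)]; tp=[(126.6,178),(184.5,199.6),(210.9,168.4),(156,146.5)]
for n,c in(("scene",sc),("top",tp)):
    P=np.array([onz(n,u,.068)[:2] for u in c]); e=P[0]-P[1]; print(n,P.mean(0),"yaw",np.arctan2(e[1],e[0])-np.pi/2,np.arctan2(*(P[3]-P[2])[::-1])-np.pi/2, [np.linalg.norm(P[i]-P[i-1]) for i in range(4)])
H={}
for n,m in M["crate"].items():
    h=np.zeros((420,560),np.uint8); k=cv2.morphologyEx((m*255).astype(np.uint8),cv2.MORPH_OPEN,np.ones((3,3)))
    cv2.fillConvexPoly(h,cv2.convexHull(cv2.findNonZero(k)),1); H[n]=h.astype(float)
print("crate hull",*fit(Fcrate,[.606,.316,-.19],H,[.01,.01,.2]))
for n in H: print(n,*fit(Fcrate,[.606,.316,-.19],{n:H[n]},[.01,.01,.2]))
print("clip",*fit(lambda p:Fclip([*p,-.19]),[.535,.32],M["clip"],[.01,.01]))
print("clip yaw",*fit(lambda p:Fclip(p),[.535,.32,-.19],M["clip"],[.01,.01,.1]))
for k,F,x in(("stopper",Fstop,[.4648,-.0391]),("jar",Fjar,[.6373,.0154,.0692,.0937]),("carton",Fcar,[.5393,-.2562,-.2]),("clip",lambda p:Fclip([*p,-.19]),[.535,.32])):
    for n in M[k]: print(k,n,*fit(F,x,{n:M[k][n]},[.01,.01,.01,.01][:len(x)]))
E
python3 c.py
```

```text
scene [0.6006 0.3092] yaw -0.17665151416641756 -0.1581325195924692 [np.float64(0.13723107126879866), np.float64(0.20937510385446167), np.float64(0.14075811884876926), np.float64(0.20417836150408997)]
top [0.5994 0.3081] yaw -0.15171768185311052 -0.20145880914943826 [np.float64(0.15001269151952557), np.float64(0.2006943204626931), np.float64(0.14007411185671165), np.float64(0.20272081882958817)]
crate hull [ 0.6062  0.3153 -0.1723] [np.float64(0.944), np.float64(0.968)]
scene [ 0.6037  0.3178 -0.1664] [np.float64(0.96)]
top [ 0.6079  0.3149 -0.1735] [np.float64(0.972)]
clip [0.531  0.3231] [np.float64(0.791), np.float64(0.687)]
clip yaw [ 0.5349  0.3282 -0.2363] [np.float64(0.793), np.float64(0.696)]
stopper scene [ 0.4646 -0.0372] [np.float64(0.843)]
stopper top [ 0.4666 -0.0397] [np.float64(0.899)]
jar scene [0.6392 0.0179 0.0674 0.0988] [np.float64(0.923)]
jar top [0.6376 0.0145 0.0681 0.1008] [np.float64(0.926)]
carton scene [ 0.5404 -0.2554 -0.2079] [np.float64(0.962)]
carton top [ 0.5394 -0.2566 -0.1903] [np.float64(0.929)]
clip scene [0.5325 0.3245] [np.float64(0.79)]
clip top [0.5324 0.3256] [np.float64(0.697)]
```

Emit:
{"name": "drive_tool", "arguments": {
  "commands": [
    {"hand": 1,"translation": [60,-50,0],"angular": [0,0,-0.15]},
    {"hand": 1,"translation": [110,-100,0],"angular": [0,0,-0.3]},
    {"hand": 1,"translation": [170,-150,0],"angular": [0,0,-0.45]},
    {"hand": 1,"translation": [220,-200,0],"angular": [0,0,-0.6]},
    {"hand": 1,"translation": [270,-260,0],"angular": [0,0,-0.75]},
    {"hand": 1,"translation": [280,-320,0],"angular": [0,0,-0.9]},
    {"hand": 1,"translation": [285,-380,0],"angular": [0,0,-1.05]},
    {"hand": 1,"translation": [285,-440,0],"angular": [0,0,-1.2]},
    {"hand": 1,"translation": [280,-500,-20],"angular": [0,0,-1.35]},
    {"hand": 1,"translation": [275,-560,-40],"angular": [0,0,-1.46]},
    {"hand": 1,"translation": [270,-620,-70],"angular": [0,0,-1.46]},
    {"hand": 1,"translation": [265,-684,-95],"angular": [0,0,-1.46]}
  ],
  "force": 20
}}

```text
t: 3.2
eef_pos: [0.469, 0.0135, 0.1716]
tool_rot: [0.0, 0.771, 0.637, 0.001]
contact_force: [0.4, 0.4, -1.2]
gripper_width: 1.004
grasp_force: 0.0
```

Emit:
{"name": "drive_tool", "arguments": {
  "commands": [
    {"hand": 1,"translation": [0,0,0],"angular": [0,0,0]},
    {"hand": 1,"translation": [0,0,0],"angular": [0,0,0]}
  ]
}}

```text
t: 3.45
eef_pos: [0.4693, 0.0153, 0.172]
tool_rot: [0.0, 0.771, 0.637, 0.0]
contact_force: [0.9, -0.2, 0.4]
gripper_width: 1.0
grasp_force: 0.0
```

```bash
python3 - <<'E'
from fit import *
for n in("scene","top"): bot.read_camera(n)
M=masks("stopper",dict(scene=(263,243),top=(268,242)))
print(*fit(Fstop,[.465,-.039],M,[.01,.01]))
for n in M: print(n,M[n].sum(),*fit(Fstop,[.465,-.039],{n:M[n]},[.01,.01]))
E
```

```text
stopper scene [262.8 242.1] 0.57 322
stopper top [267.2 245.5] 0.61 259
[ 0.4649 -0.0394] [np.float64(0.901), np.float64(0.928)]
scene 322.0 [ 0.4646 -0.0392] [np.float64(0.909)]
top 259.0 [ 0.4654 -0.0392] [np.float64(0.93)]
```

Emit:
{"name": "drive_tool", "arguments": {
  "commands": [
    {"hand": 1,"translation": [-4,-54.5,0],"angular": [0,0,0]},
    {"hand": 1,"translation": [-4,-54.5,-40],"angular": [0,0,0]},
    {"hand": 1,"translation": [-4,-54.5,-75],"angular": [0,0,0]},
    {"hand": 1,"translation": [-4,-54.5,-105],"angular": [0,0,0]},
    {"hand": 1,"translation": [-4,-54.5,-124],"angular": [0,0,0]},
    {"hand": 1,"translation": [-4,-54.5,-124],"angular": [0,0,0]},
    {"hand": 0,"translation": [-4,-54.5,-124],"angular": [0,0,0]},
    {"hand": 0,"translation": [-4,-54.5,-124],"angular": [0,0,0]},
    {"hand": 0,"translation": [-4,-54.5,-124],"angular": [0,0,0]},
    {"hand": 0,"translation": [-4,-54.5,-124],"angular": [0,0,0]},
    {"hand": 0,"translation": [-4,-54.5,-124],"angular": [0,0,0]},
    {"hand": 0,"translation": [-4,-54.5,-124],"angular": [0,0,0]}
  ],
  "force": 25
}}

```text
t: 5.15
eef_pos: [0.4652, -0.0394, 0.0482]
tool_rot: [0.0, 0.771, 0.637, 0.0]
contact_force: [-1.4, 0.6, 5.5]
gripper_width: 0.301
grasp_force: 25.1
```

Emit:
{"name": "drive_tool", "arguments": {
  "commands": [
    {"hand": 0,"translation": [0,0,20],"angular": [0,0,0]},
    {"hand": 0,"translation": [0,0,60],"angular": [0,0,0]},
    {"hand": 0,"translation": [0,0,110],"angular": [0,0,0]},
    {"hand": 0,"translation": [20,6,140],"angular": [0,0,0]},
    {"hand": 0,"translation": [60,20,140],"angular": [0,0,0]},
    {"hand": 0,"translation": [105,34,140],"angular": [0,0,0]},
    {"hand": 0,"translation": [145,46,140],"angular": [0,0,0]},
    {"hand": 0,"translation": [173,55,140],"angular": [0,0,0]},
    {"hand": 0,"translation": [173,55,140],"angular": [0,0,0]},
    {"hand": 0,"translation": [173,55,140],"angular": [0,0,0]}
  ]
}}

```text
t: 6.4
eef_pos: [0.637, 0.0149, 0.1873]
tool_rot: [-0.0, 0.771, 0.637, -0.001]
contact_force: [-0.3, 0.6, -0.6]
gripper_width: 0.305
grasp_force: 25.0
```

```bash
cat > d.py <<'E'
from fit import *
C=[]
for n in("scene","top"):
    im=bot.read_camera(n); u,v=map(int,proj(n,[.638,.016,.13])[0]); c=im[v-50:v+50,u-50:u+50,::-1]
    C.append(cv2.resize(c,(400,400),interpolation=cv2.INTER_CUBIC)); print(n,"crop origin",u-50,v-50)
cv2.imwrite("pics/jar1.png",np.hstack(C))
M=masks("stopper",{n:proj(n,[.638,.016,.17])[0] for n in("scene","top")})
J=masks("jar",{n:proj(n,[.638,.016,.06])[0] for n in("scene","top")})
for n in M: print("stop",n,*fit(lambda p:Fstop([*p,.140]),[.638,.016],{n:M[n]},[.01,.01]))
for n in J: print("jar",n,*fit(Fjar,[.638,.016,.068,.098],{n:J[n]},[.01,.01,.01,.01]))
print("jar both",*fit(Fjar,[.638,.016,.068,.098],J,[.01,.01,.01,.01]))
for n in M: print([ (np.round(k["position"],1),round(k["score"],2),onz(n,k["position"],.112)) for k in bot.find_in(n,"jar_rim")][:2])
E
python3 d.py
```

```text
scene crop origin 232 120
top crop origin 215 119
stopper scene [281.6 161.5] 0.59 210
stopper top [268.4 163.3] 0.43 158
jar scene [278.5 195.5] 0.86 1258
jar top [266.5 187. ] 0.86 1080
stop scene [0.636  0.0144] [np.float64(0.645)]
stop top [0.6387 0.0137] [np.float64(0.564)]
jar scene [0.6361 0.018  0.0716 0.1025] [np.float64(0.944)]
jar top [0.6375 0.0141 0.0737 0.1066] [np.float64(0.946)]
jar both [0.6355 0.0156 0.0756 0.106 ] [np.float64(0.927), np.float64(0.928)]
[(array([282.9, 196. ]), 0.78, array([ 0.5609, -0.0351,  0.112 ]))]
[(array([265.2, 189.5]), 0.64, array([ 0.5789, -0.0005,  0.112 ])), (array([196.8, 177.9]), 0.27, array([0.5667, 0.2019, 0.112 ]))]
```

View pics/jar1.png

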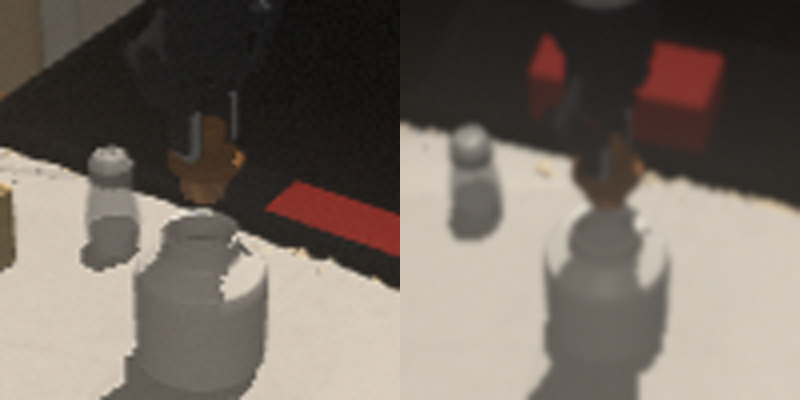

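The stopper hangs upright over the mouth. Scene crop: the collar centre is near column 205.5 and the neck and belly near 200.5. Top crop: the collar is near 607.5, the neck near 605.5 and the belly near 607.5. I'll check those columns against the predicted ones.

```bash
python3 - <<'E'
from fit import *
S0=np.array([.637,.0149])
for n,o,add in(("scene",(232,120),0),("top",(215,119),400)):
    f=lambda P:(proj(n,P)-o+.5)*4+[add,0]
    for nm,xy,z in(("collar",S0,.1665),("knob",S0,.182),("rim",(.637,.0155),.112),("neck",(.637,.0155),.10),("belly",(.637,.0155),.05)):
        c=f([*xy,z])[0]; J=[(f([xy[0]+.01*a,xy[1]+.01*b,z])[0]-c)/10 for a,b in((1,0),(0,1))]
        print(n,nm,c,"px/mm",*J)
    r=render(n,Fjar([.637,.0155,.0716,.1])); r=r.sum(0); 
    for i,F in(("jarmodel cols",Fjar([.637,.0155,.072,.1])),("collar",[place(stop[1],*S0,0,.1395)])):
        c=np.where(render(n,F).max(0)>.5)[0]; print(i,(c.min()-o[0])*4+add,(c.max()+1-o[0])*4+add)
E
```

```text
scene collar [204.0493 158.4187] px/mm [ 0.8082 -0.6649] [-1.2669 -0.4314]
scene knob [204.1299 138.2766] px/mm [ 0.8143 -0.6588] [-1.2767 -0.4277]
scene rim [203.0331 226.6088] px/mm [ 0.7875 -0.6838] [-1.2333 -0.4431]
scene neck [202.9792 241.2033] px/mm [ 0.783  -0.6876] [-1.2262 -0.4455]
scene belly [202.7612 300.2522] px/mm [ 0.7649 -0.702 ] [-1.1975 -0.4543]
jarmodel cols 136 272
collar 164 244
top collar [604.3588 169.2971] px/mm [ 0.3982 -0.987 ] [-1.3546 -0.2836]
top knob [604.1355 154.0915] px/mm [ 0.4014 -0.9887] [-1.3653 -0.2841]
top rim [604.3258 220.7511] px/mm [ 0.3875 -0.9803] [-1.3182 -0.2814]
top neck [604.4923 231.7478] px/mm [ 0.3851 -0.9788] [-1.3104 -0.281 ]
top belly [605.1661 276.2076] px/mm [ 0.3757 -0.972 ] [-1.2791 -0.2788]
jarmodel cols 540 668
collar 568 644
```

```bash
cat > e.py <<'E'
from fit import *
import sys
C=[];x,y=.6365,.0155
a=np.linspace(0,2*np.pi,100)
for n in("scene","top"):
    im=bot.read_camera(n); u,v=map(int,proj(n,[.637,.0155,.125])[0]); c=im[v-29:v+29,u-20:u+20,::-1]
    c=cv2.resize(c,(400,580),interpolation=cv2.INTER_CUBIC); c=cv2.convertScaleAbs(c,alpha=1.6)
    def dr(r,z,X,Y,col):
        p=(proj(n,np.c_[X+r*np.cos(a),Y+r*np.sin(a),0*a+z])-[u-20,v-29]+.5)*10; cv2.polylines(c,[p.astype(np.int32)],True,col,1)
    dr(.027,.112,x,y,(0,255,0)); dr(.021,.112,x,y,(0,255,255))
    dr(.026,.1615,.637,.0149,(255,0,255)); dr(.015,.1395,.637,.0149,(255,255,0)); C.append(c)
cv2.imwrite("pics/"+sys.argv[1],np.hstack(C))
E
python3 e.py rim.png
```

```text
(no output)
```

View pics/rim.png

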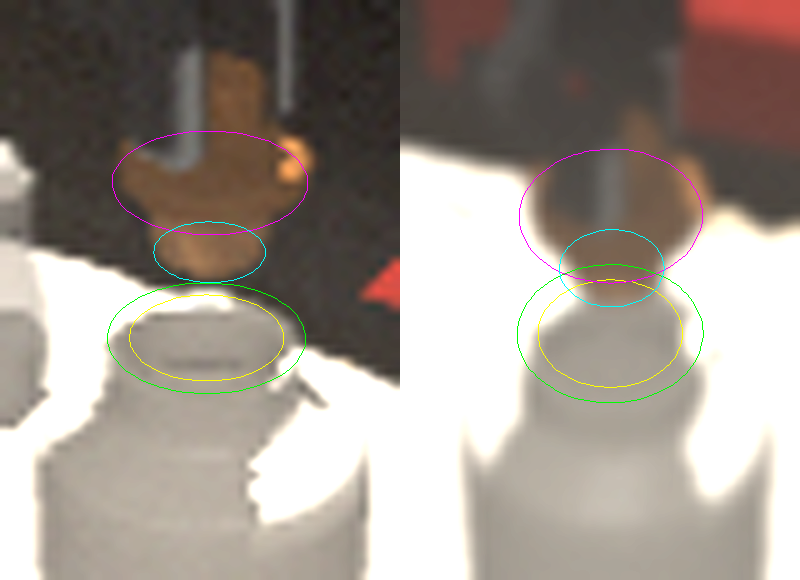

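The stopper sits about 0.7 px right of its prediction in both views. The jar's right side is sunlit and blends with the table in this stretch, so I need one more picture with better contrast in the highlights.

```bash
cat > e2.py <<'E'
from fit import *
C=[]
a=np.linspace(0,2*np.pi,100)
for n in("scene","top"):
    im=bot.read_camera(n); u,v=map(int,proj(n,[.637,.0155,.06])[0]); c=im[v-34:v+32,u-22:u+22,::-1]
    c=cv2.resize(c,(396,594),interpolation=cv2.INTER_CUBIC); c=(255*(c/255.)**1.8*1.25).clip(0,255).astype(np.uint8)
    for X,Y,col in((.6365,.0155,(0,255,0)),(.631,.0135,(0,0,255))):
      for r,z in((.027,.112),(.047,.05)):
        p=(proj(n,np.c_[X+r*np.cos(a),Y+r*np.sin(a),0*a+z])-[u-22,v-34]+.5)*9; cv2.polylines(c,[p.astype(np.int32)],True,col,1)
    C.append(c)
cv2.imwrite("pics/jar2.png",np.hstack(C))
E
python3 e2.py
```

```text
(no output)
```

View pics/jar2.png

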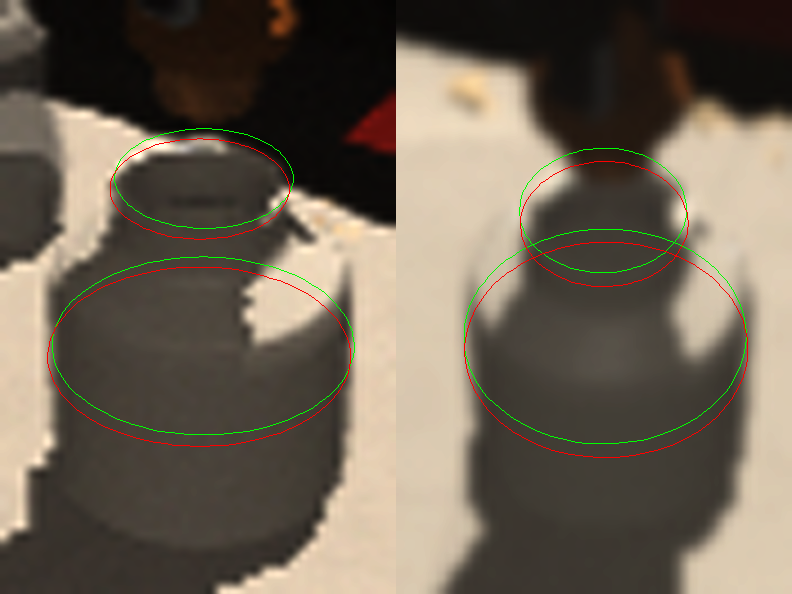

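In this picture the scene view has the belly from 52 to 349 and the sunlit back rim at row 137. That puts the jar a few mm nearer to the robot than the first fit (red outline). I'll shift by −3, +1 mm and feel my way in.

Emit:
{"name": "drive_tool", "arguments": {
  "commands": [
    {"hand": 0,"translation": [-3,1,0],"angular": [0,0,0]},
    {"hand": 0,"translation": [-3,1,-15],"angular": [0,0,0]},
    {"hand": 0,"translation": [-3,1,-23],"angular": [0,0,0]},
    {"hand": 0,"translation": [-3,1,-27],"angular": [0,0,0]},
    {"hand": 0,"translation": [-3,1,-29],"angular": [0,0,0]},
    {"hand": 0,"translation": [-3,1,-31],"angular": [0,0,0]},
    {"hand": 0,"translation": [-3,1,-32],"angular": [0,0,0]}
  ]
}}

```text
t: 7.88
eef_pos: [0.6351, 0.0165, 0.1558]
tool_rot: [0.0, 0.771, 0.637, 0.0]
contact_force: [0.5, 0.1, -1.4]
gripper_width: 0.303
grasp_force: 25.0
```

Emit:
{"name": "drive_tool", "arguments": {
  "commands": [
    {"hand": 0,"translation": [0,0,-2],"angular": [0,0,0]},
    {"hand": 0,"translation": [0,0,-4],"angular": [0,0,0]},
    {"hand": 0,"translation": [0,0,-6],"angular": [0,0,0]},
    {"hand": 0,"translation": [0,0,-8],"angular": [0,0,0]},
    {"hand": 0,"translation": [0,0,-9],"angular": [0,0,0]},
    {"hand": 0,"translation": [0,0,-9],"angular": [0,0,0]}
  ]
}}

```text
t: 8.62
eef_pos: [0.6349, 0.0165, 0.1466]
tool_rot: [-0.0, 0.771, 0.637, -0.0]
contact_force: [-0.0, -0.7, -0.1]
gripper_width: 0.303
grasp_force: 25.0
```

Emit:
{"name": "drive_tool", "arguments": {
  "commands": [
    {"hand": 0,"translation": [0,0,-1],"angular": [0,0,0]},
    {"hand": 0,"translation": [0,0,-2],"angular": [0,0,0]},
    {"hand": 0,"translation": [0,0,-3],"angular": [0,0,0]},
    {"hand": 0,"translation": [0,0,-4],"angular": [0,0,0]},
    {"hand": 0,"translation": [0,0,-5],"angular": [0,0,0]},
    {"hand": 0,"translation": [0,0,-5],"angular": [0,0,0]}
  ]
}}

```text
t: 9.38
eef_pos: [0.6349, 0.0165, 0.1416]
tool_rot: [-0.0, 0.771, 0.637, -0.0]
contact_force: [0.1, -0.5, -0.4]
gripper_width: 0.299
grasp_force: 25.0
```

Emit:
{"name": "drive_tool", "arguments": {
  "commands": [
    {"hand": 0,"translation": [0,0,-1],"angular": [0,0,0]},
    {"hand": 0,"translation": [0,0,-2],"angular": [0,0,0]},
    {"hand": 0,"translation": [0,0,-3],"angular": [0,0,0]},
    {"hand": 0,"translation": [0,0,-3],"angular": [0,0,0]}
  ]
}}

```text
t: 9.88
eef_pos: [0.6349, 0.0165, 0.1389]
tool_rot: [-0.0, 0.771, 0.637, 0.0]
contact_force: [-0.4, -0.1, 1.3]
gripper_width: 0.304
grasp_force: 25.0
```

Emit:
{"name": "drive_tool", "arguments": {
  "commands": [
    {"hand": 0,"translation": [0,0,-0.5],"angular": [0,0,0]},
    {"hand": 0,"translation": [0,0,-1],"angular": [0,0,0]},
    {"hand": 0,"translation": [0,0,-1],"angular": [0,0,0]}
  ]
}}

```text
t: 10.25
eef_pos: [0.6352, 0.0164, 0.1386]
tool_rot: [0.0, 0.771, 0.637, 0.0]
contact_force: [-2.6, 0.1, 7.0]
gripper_width: 0.301
grasp_force: 25.2
```

Emit:
{"name": "drive_tool", "arguments": {
  "commands": [
    {"hand": 0.5,"translation": [0,0,0],"angular": [0,0,0]},
    {"hand": 1,"translation": [0,0,0],"angular": [0,0,0]},
    {"hand": 1,"translation": [0,0,0],"angular": [0,0,0]},
    {"hand": 1,"translation": [0,0,0],"angular": [0,0,0]},
    {"hand": 1,"translation": [0,0,10],"angular": [0,0,0]},
    {"hand": 1,"translation": [0,0,40],"angular": [0,0,0]},
    {"hand": 1,"translation": [0,0,80],"angular": [0,0,0]},
    {"hand": 1,"translation": [-5,15,100],"angular": [0,0,0]},
    {"hand": 1,"translation": [-20,60,110],"angular": [0,0,0]},
    {"hand": 1,"translation": [-40,110,110],"angular": [0,0,0]},
    {"hand": 1,"translation": [-50,160,110],"angular": [0,0,0]},
    {"hand": 1,"translation": [-50,160,110],"angular": [0,0,0]}
  ]
}}

```text
t: 11.75
eef_pos: [0.5825, 0.1839, 0.247]
tool_rot: [-0.002, 0.768, 0.641, 0.0]
contact_force: [-0.3, 0.5, -0.7]
gripper_width: 1.0
grasp_force: 0.0
```

```bash
cat > g.py <<'E'
from fit import *
C=[]
for n in("scene","top"):
    im=bot.read_camera(n); 
    for P in([.635,.0155,.09],[.535,.324,.10]):
        u,v=map(int,proj(n,P)[0]); c=im[v-25:v+25,u-33:u+33,::-1].copy(); c=cv2.resize(c,(396,300),interpolation=cv2.INTER_CUBIC)
        if P[1]>.1:
            for q in Fclip([.533,.324,-.17]):
                p=(proj(n,q)-[u-33,v-25]+.5)*6; cv2.polylines(c,[cv2.convexHull(p.astype(np.int32))],True,(0,255,0),1)
            p=(proj(n,place(np.array([[x,y,.068] for x,y in((-.075,-.105),(-.075,.105),(.075,.105),(.075,-.105))]),.604,.313,-.17))-[u-33,v-25]+.5)*6
            cv2.polylines(c,[p.astype(np.int32)],True,(0,0,255),1)
        C.append(c)
cv2.imwrite("pics/after1.png",np.vstack([np.hstack(C[:2]),np.hstack(C[2:])]))
K=masks("clip",{n:proj(n,[.533,.324,.10])[0] for n in("scene","top")})
print("clip",*fit(lambda p:Fclip([*p,-.17]),[.533,.324],K,[.01,.01]))
M=masks("stopper",{n:proj(n,[.635,.0155,.12])[0] for n in("scene","top")})
for n in M: print("stop",n,*fit(lambda p:Fstop([*p,.09]),[.635,.016],{n:M[n]},[.01,.01]))
E
python3 g.py
```

```text
clip scene [172.1 162.7] 0.78 294
clip top none
clip [0.534  0.3255] [np.float64(0.731)]
stopper scene [281.1 175. ] 0.53 218
stopper top [267.4 172.7] 0.52 224
stop scene [0.6399 0.0195] [np.float64(0.711)]
stop top [0.6382 0.0147] [np.float64(0.846)]
```

View pics/after1.png

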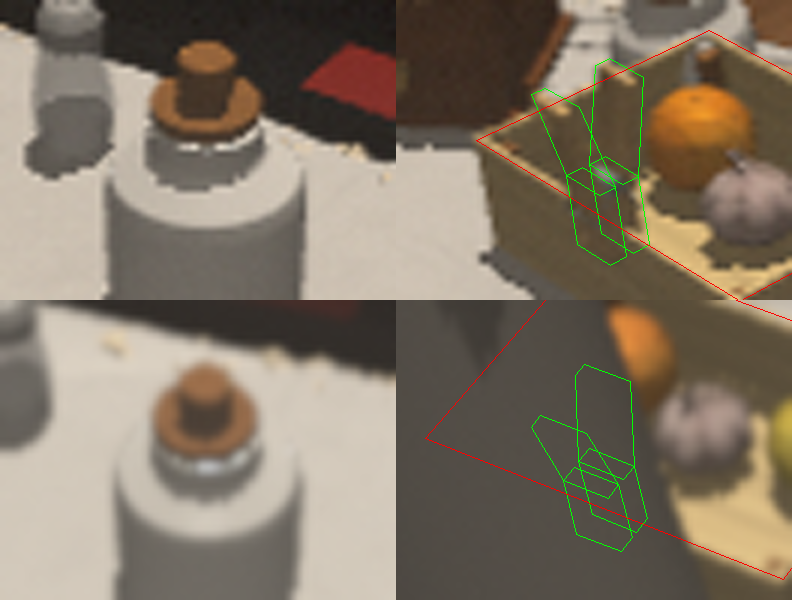

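The stopper's collar sits on the rim, with the plug out of sight. The crate overlay matches the picture, and the clip's handles lie within about 1 px of the model. I'll go to the clip now.

Emit:
{"name": "drive_tool", "arguments": {
  "commands": [
    {"hand": 1,"translation": [-25,70,-10],"angular": [0,0,0]},
    {"hand": 1,"translation": [-50,140,-30],"angular": [0,0,0]},
    {"hand": 1,"translation": [-50,143,-40],"angular": [0,0,0]},
    {"hand": 1,"translation": [-50,143,-40],"angular": [0,0,0]},
    {"hand": 1,"translation": [-50,143,-40],"angular": [0,0,0]}
  ]
}}

```text
t: 12.68
eef_pos: [0.5363, 0.3171, 0.208]
tool_rot: [0.001, 0.772, 0.636, -0.0]
contact_force: [0.5, -1.8, 0.4]
gripper_width: 1.003
grasp_force: 0.0
```

Emit:
{"name": "drive_tool", "arguments": {
  "commands": [
    {"hand": 1,"translation": [-4,9.5,0],"angular": [0,0,0.02]},
    {"hand": 1,"translation": [-4,9.5,-15],"angular": [0,0,0.02]},
    {"hand": 1,"translation": [-4,9.5,-40],"angular": [0,0,0.02]},
    {"hand": 1,"translation": [-4,9.5,-65],"angular": [0,0,0.02]},
    {"hand": 1,"translation": [-4,9.5,-82],"angular": [0,0,0.02]},
    {"hand": 1,"translation": [-4,9.5,-82],"angular": [0,0,0.02]},
    {"hand": 1,"translation": [-4,9.5,-82],"angular": [0,0,0.02]}
  ]
}}

```text
t: 13.55
eef_pos: [0.5315, 0.3291, 0.1264]
tool_rot: [0.0, 0.765, 0.644, 0.001]
contact_force: [0.1, -0.7, -1.0]
gripper_width: 0.996
grasp_force: 0.0
```

Emit:
{"name": "drive_tool", "arguments": {
  "commands": [
    {"hand": 0.6,"translation": [1,-2,0],"angular": [0,0,0]},
    {"hand": 0.5,"translation": [1,-2,0],"angular": [0,0,0]},
    {"hand": 0.45,"translation": [1,-2,0],"angular": [0,0,0]},
    {"hand": 0.4,"translation": [1,-2,0],"angular": [0,0,0]},
    {"hand": 0.35,"translation": [1,-2,0],"angular": [0,0,0]},
    {"hand": 0.3,"translation": [1,-2,0],"angular": [0,0,0]},
    {"hand": 0.2,"translation": [1,-2,0],"angular": [0,0,0]},
    {"hand": 0.0,"translation": [1,-2,0],"angular": [0,0,0]},
    {"hand": 0,"translation": [1,-2,0],"angular": [0,0,0]},
    {"hand": 0,"translation": [1,-2,0],"angular": [0,0,0]}
  ],
  "force": 30
}}

```text
t: 14.8
eef_pos: [0.5319, 0.327, 0.1257]
tool_rot: [0.0, 0.765, 0.645, 0.0]
contact_force: [0.5, 0.1, -0.5]
gripper_width: 0.258
grasp_force: 34.5
```

Emit:
{"name": "drive_tool", "arguments": {
  "commands": [
    {"hand": 0,"translation": [0,0,8],"angular": [0,0,0]},
    {"hand": 0,"translation": [0,0,20],"angular": [0,0,0]},
    {"hand": 0,"translation": [0,0,40],"angular": [0,0,0]},
    {"hand": 0,"translation": [0,0,80],"angular": [0,0,0]},
    {"hand": 0,"translation": [0,-10,120],"angular": [0,0,0]},
    {"hand": 0,"translation": [0,-50,140],"angular": [0,0,0]},
    {"hand": 0,"translation": [0,-100,140],"angular": [0,0,0]},
    {"hand": 0,"translation": [0,-150,140],"angular": [0,0,0]},
    {"hand": 0,"translation": [0,-200,140],"angular": [0,0,0]},
    {"hand": 0,"translation": [0,-250,140],"angular": [0,0,0]},
    {"hand": 0,"translation": [0,-300,140],"angular": [0,0,0]},
    {"hand": 0,"translation": [0,-350,140],"angular": [0,0,0]}
  ]
}}

```text
t: 16.3
eef_pos: [0.532, -0.0247, 0.2673]
tool_rot: [0.0, 0.765, 0.644, 0.001]
contact_force: [0.9, -0.3, -1.7]
gripper_width: 0.253
grasp_force: 34.5
```

Emit:
{"name": "drive_tool", "arguments": {
  "commands": [
    {"hand": 0,"translation": [2,-50,0],"angular": [0,0,0]},
    {"hand": 0,"translation": [4,-100,0],"angular": [0,0,-0.01]},
    {"hand": 0,"translation": [6,-150,0],"angular": [0,0,-0.02]},
    {"hand": 0,"translation": [7,-190,0],"angular": [0,0,-0.03]},
    {"hand": 0,"translation": [7,-220,0],"angular": [0,0,-0.03]},
    {"hand": 0,"translation": [7,-231,0],"angular": [0,0,-0.03]},
    {"hand": 0,"translation": [7,-231,0],"angular": [0,0,-0.03]},
    {"hand": 0,"translation": [7,-231,0],"angular": [0,0,-0.03]}
  ]
}}

```text
t: 17.3
eef_pos: [0.5394, -0.2523, 0.2658]
tool_rot: [-0.0, 0.773, 0.634, 0.0]
contact_force: [-0.4, 0.0, -0.7]
gripper_width: 0.251
grasp_force: 34.5
```

```bash
cat > k.py <<'E'
from fit import *
import sys
o=bot.get_obs(); T=np.array(o["eef_pos"]); q=o["tool_rot"]; yaw=2*np.arctan2(q[2],q[1])-np.pi/2; print("tcp",T,"yaw",yaw)
th=.21
def rot(P,s):  # open half s by th about pin
    c,n=np.cos(th),np.sin(th)*s; return P@np.array([[c,0,n],[0,1,0],[-n,0,c]]).T if False else np.c_[P[:,0]*c-P[:,2]*n,P[:,1],P[:,0]*n+P[:,2]*c]
openm=[rot(q,1) for q in half(1)]+[rot(q,-1) for q in half(-1)]
def Fop(p): return [place(q,p[0],p[1],yaw,p[2]) for q in openm]
zp=T[2]-.1257+.091
C=[];O={}
S=6
for n in("scene","top"):
    im=bot.read_camera(n); u,v=map(int,proj(n,[.54,-.256,.17])[0]); c=im[v-50:v+50,u-33:u+33,::-1]
    C.append(cv2.resize(c,(396,600),interpolation=cv2.INTER_CUBIC)); O[n]=(u-33,v-50)
Kc=masks("carton",{n:proj(n,[.54,-.256,.07])[0] for n in O})
Kp=masks("clip",{n:proj(n,[T[0],T[1],zp+.0])[0] for n in O})
car,s=fit(Fcar,[.5395,-.2562,-.2],Kc,[.01,.01,.1]); print("carton",car,s)
for n in Kc: print(n,*fit(Fcar,[.5395,-.2562,-.2],{n:Kc[n]},[.01,.01,.1]))
if Kp: print("clip",*fit(lambda p:Fop([*p]),[T[0],T[1],zp],Kp,[.005,.005,.005]),"nominal",T[:2],zp)
for i,n in enumerate(O):
    for F,col in((Fop([T[0],T[1],zp]),(0,255,0)),(Fcar(car),(0,0,255))):
        for Q in F:
            p=(proj(n,Q)-O[n]+.5)*6; cv2.polylines(C[i],[cv2.convexHull(p.astype(np.int32))],True,col,1)
cv2.imwrite("pics/"+sys.argv[1],np.hstack(C))
E
python3 k.py car1.png
```

```text
tcp [ 0.5394 -0.2523  0.2658] yaw -0.1978888629984379
carton scene [354.1 247.7] 0.82 2107
carton top [353.6 233.4] 0.67 1261
clip scene [365.3 190.4] 0.7 480
clip top [355.7 195.1] 0.57 248
carton [ 0.5401 -0.2573 -0.2464] [np.float64(0.933), np.float64(0.936)]
scene [ 0.5385 -0.256  -0.268 ] [np.float64(0.947)]
top [ 0.541  -0.2579 -0.2302] [np.float64(0.943)]
clip [ 0.5342 -0.2572  0.228 ] [np.float64(0.705), np.float64(0.606)] nominal [ 0.5394 -0.2523] 0.2311400397190072
```

View pics/car1.png

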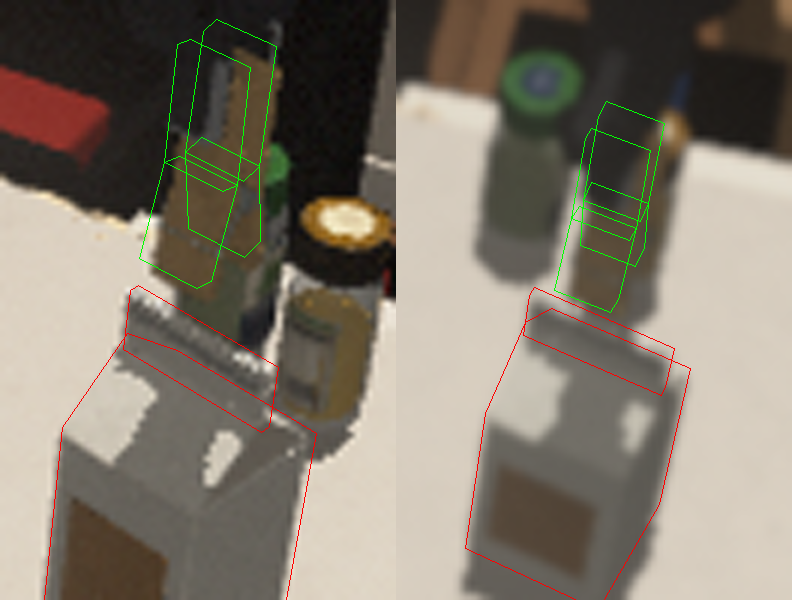

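The clip hangs wide open above the fin. The images put it about 5 mm lower in y than the TCP and about 3 mm lower in z than nominal. The fin overlay agrees within about 1 px. I'll go down partway and compare the jaws with the fin at nearly the same height.

Emit:
{"name": "drive_tool", "arguments": {
  "commands": [
    {"hand": 0,"translation": [0,0,-8],"angular": [0,0,-0.01]},
    {"hand": 0,"translation": [0,0,-16],"angular": [0,0,-0.01]},
    {"hand": 0,"translation": [0,0,-18],"angular": [0,0,-0.01]},
    {"hand": 0,"translation": [0,0,-18],"angular": [0,0,-0.01]}
  ]
}}

```text
t: 18.1
eef_pos: [0.5388, -0.254, 0.2474]
tool_rot: [-0.0, 0.777, 0.629, -0.0]
contact_force: [-0.2, 0.1, 0.4]
gripper_width: 0.251
grasp_force: 34.5
```

```bash
cat > l.py <<'E'
from fit import *
import sys
exec(open("k.py").read().split("zp=")[0].split("import sys")[1])
zp=T[2]-.1257+.088; P=[T[0],T[1]-.004,zp]; car=[.54,-.2568,-.215]
h=half(1)[0]; tips=np.r_[rot(half(1)[0],1)[[0,4]],rot(half(-1)[0],-1)[[0,4]]]  # inner corners y-,y+
tips=np.r_[tips,rot(half(1)[0],1)[[1,5]],rot(half(-1)[0],-1)[[1,5]]]
tw=place(tips,P[0],P[1],yaw,zp); print("model tips z",tw[:,2])
fw=place(np.array([[x,y,.159] for x in(-.0025,.0025) for y in(-.034,.034)]+[[-.0025,-.034,.136],[-.0025,.034,.136]]),*car)
C=[]
for n in("scene","top"):
    im=bot.read_camera(n); u,v=map(int,proj(n,[.54,-.256,.165])[0]); c=im[v-24:v+30,u-20:u+20,::-1]
    c=cv2.resize(c,(400,540),interpolation=cv2.INTER_CUBIC); c=cv2.convertScaleAbs(c,alpha=1.7)
    for W,col in((tw,(0,255,0)),(fw,(0,0,255))):
        for p in (proj(n,W)-[u-20,v-24]+.5)*10: cv2.drawMarker(c,tuple(int(k) for k in p),col,cv2.MARKER_CROSS,9,1)
    print(n,((proj(n,tw)-[u-20,v-24]+.5)*10).astype(int).tolist(),((proj(n,fw)-[u-20,v-24]+.5)*10).astype(int).tolist())
    C.append(c)
cv2.imwrite("pics/"+sys.argv[1],np.hstack(C))
E
python3 l.py car2.png
```

```text
tcp [ 0.5388 -0.254   0.2474] yaw -0.21021600163328902
model tips z [0.171  0.171  0.171  0.171  0.1731 0.1731 0.1731 0.1731]
scene [[289, 245], [196, 195], [233, 285], [141, 234], [315, 218], [223, 169], [208, 297], [115, 246]] [[321, 349], [82, 216], [334, 339], [95, 207], [309, 427], [73, 294]]
top [[280, 233], [189, 197], [251, 287], [159, 250], [295, 202], [205, 166], [237, 308], [145, 271]] [[326, 320], [89, 224], [333, 306], [97, 211], [315, 373], [81, 277]]
```

View pics/car2.png

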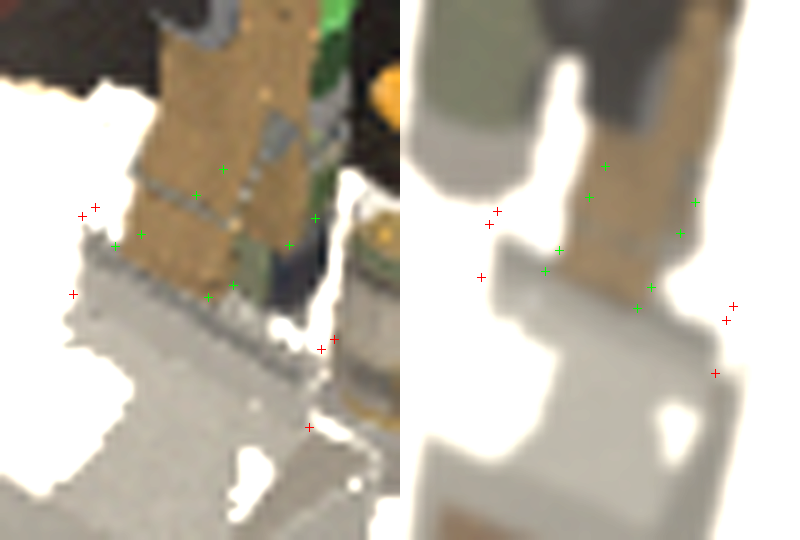

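The saturation hides the fin's top, so I'll read raw pixel profiles across it instead.

```bash
python3 - <<'E'
from fit import *
car=[.54,-.2568,-.215]
for n in("scene","top"):
    im=bot.read_camera(n).astype(int)
    for y in(-.031,-.026,.024,.031):
        a=proj(n,place(np.array([[0,y,.159]]),*car))[0]; b=proj(n,place(np.array([[-.0025,y,.136]]),*car))[0]
        u=int(round(a[0])); 
        print(n,y,"top model",a.round(1),"base",b.round(1)," col",u,"rows from",int(a[1])-5,[tuple(im[r,u]) if 0 else int(im[r,u].mean()) for r in range(int(a[1])-5,int(a[1])+14)])
    a=proj(n,place(np.array([[0,0,.150]]),*car))[0]; r0,c0=int(a[1])-16,int(a[0])-20
    print(r0,c0); print("\n".join(" ".join(f"{k:3d}" for k in row) for row in im[r0:r0+34,c0:c0+38].mean(2).astype(int)))
E
```

```text
scene -0.031 top model [371.2 221.3] base [369.3 229.7]  col 371 rows from 216 [46, 104, 168, 181, 203, 209, 223, 128, 102, 102, 127, 102, 103, 148, 144, 95, 86, 85, 87]
scene -0.026 top model [369.4 220.3] base [367.6 228.6]  col 369 rows from 215 [32, 36, 37, 45, 73, 112, 182, 189, 96, 84, 72, 84, 95, 97, 97, 94, 103, 100, 90]
scene 0.024 top model [351.8 210.6] base [350.2 218.8]  col 352 rows from 205 [207, 206, 206, 172, 176, 120, 106, 76, 77, 76, 88, 97, 99, 99, 100, 102, 109, 110, 109]
scene 0.031 top model [349.4 209.3] base [347.9 217.5]  col 349 rows from 204 [208, 208, 207, 207, 204, 184, 181, 96, 76, 86, 89, 99, 99, 99, 102, 92, 111, 111, 111]
202 339
209 208 205 207 205 206 206 207 207 207 207 206 208 207 167  90  72  73  73  76  75  74  74  69  71  72  68  66  60  66  71  72  70  62  76  59  27  26
207 208 207 206 207 205 207 205 207 207 205 208 208 206 125  72  72  74  73  75  75  74  69  71  72  75  69  76  67  65  72  61  72  75  79  48  25  23
208 208 206 207 207 206 207 206 208 206 208 209 207 169  86  71  72  74  74  74  74  70  69  70  73  74  66  62  63  64  72 
[... 9884 characters left out ...]
 108 108 108 108 107 107 107 107 107 110 126 155 168 159 140 110  94  93 111 154 191 200 201
200 190 173 174 181 185 187 187 186 186 186 183 170 143 117 108 108 107 107 107 107 108 107 107 109 124 153 176 173 147 110  94  95 122 166 195 201 202
199 183 151 147 159 173 180 184 187 186 182 169 145 121 109 108 108 108 107 107 107 107 107 108 107 116 145 173 166 132 102  91  96 130 175 197 201 203
197 176 133 118 127 142 157 172 180 179 168 144 121 110 108 107 107 107 107 107 107 107 108 107 107 114 141 166 151 114  94  89  99 139 183 199 202 203
192 166 121 104 105 111 123 140 153 154 140 120 109 107 107 107 107 107 107 107 108 108 108 107 107 113 136 153 131 101  90  89 106 148 189 201 202 203
```

The raw profiles put the fin's top-left corner at (348, 209.5), against (348.3, 208.7) predicted. The jaw tips match to about 0.3 px in the scene view. The clip is centred across the fin to about 1 mm, so I'll shift 3 mm along the fin and lower it.

Emit:
{"name": "drive_tool", "arguments": {
  "commands": [
    {"hand": 0,"translation": [1,3,0],"angular": [0,0,0]},
    {"hand": 0,"translation": [1,3,0],"angular": [0,0,0]},
    {"hand": 0,"translation": [1,3,-4],"angular": [0,0,0]},
    {"hand": 0,"translation": [1,3,-8],"angular": [0,0,0]},
    {"hand": 0,"translation": [1,3,-11],"angular": [0,0,0]},
    {"hand": 0,"translation": [1,3,-14],"angular": [0,0,0]},
    {"hand": 0,"translation": [1,3,-17],"angular": [0,0,0]},
    {"hand": 0,"translation": [1,3,-17],"angular": [0,0,0]}
  ]
}}

```text
t: 19.3
eef_pos: [0.5398, -0.251, 0.2305]
tool_rot: [-0.0, 0.777, 0.629, -0.0]
contact_force: [-0.5, 0.1, 0.0]
gripper_width: 0.249
grasp_force: 34.5
```

Emit:
{"name": "drive_tool", "arguments": {
  "commands": [
    {"hand": 0,"translation": [0,0,-3],"angular": [0,0,0]},
    {"hand": 0,"translation": [0,0,-6],"angular": [0,0,0]},
    {"hand": 0,"translation": [0,0,-9],"angular": [0,0,0]},
    {"hand": 0,"translation": [0,0,-10],"angular": [0,0,0]},
    {"hand": 0,"translation": [0,0,-10],"angular": [0,0,0]},
    {"hand": 0,"translation": [0,0,-10],"angular": [0,0,0]}
  ]
}}

```text
t: 20.05
eef_pos: [0.54, -0.251, 0.2208]
tool_rot: [0.0, 0.777, 0.629, 0.0]
contact_force: [-0.5, 0.8, -0.1]
gripper_width: 0.253
grasp_force: 34.5
```

```bash
sed -i 's/T\[1\]-.004/T[1]-.005/; s/alpha=1.7/alpha=1.15/' l.py; sed -i 's/u-20:u+20/u-20:u+20/' l.py; python3 l.py car3.png; python3 - <<'E'
from fit import *
M=masks("carton",{n:proj(n,[.54,-.256,.07])[0] for n in("scene","top")})
print(*fit(Fcar,[.5395,-.2562,-.2],M,[.01,.01,.1]))
J=masks("jar",{n:proj(n,[.636,.016,.06])[0] for n in("scene","top")})
print(*fit(Fjar,[.636,.016,.072,.1],J,[.01,.01,.01,.01]))
E
```

```text
tcp [ 0.54   -0.251   0.2208] yaw -0.21002705402141197
model tips z [0.1444 0.1444 0.1444 0.1444 0.1465 0.1465 0.1465 0.1465]
scene [[269, 330], [178, 280], [215, 371], [124, 320], [296, 304], [205, 255], [189, 383], [98, 332]] [[321, 349], [82, 216], [334, 339], [95, 207], [309, 427], [73, 294]]
top [[261, 289], [172, 254], [232, 343], [142, 307], [276, 259], [187, 224], [218, 365], [128, 328]] [[326, 320], [89, 224], [333, 306], [97, 211], [315, 373], [81, 277]]
carton scene [353.2 247.1] 0.66 1949
carton top [351.  233.4] 0.93 1173
[ 0.5374 -0.2571 -0.2053] [np.float64(0.875), np.float64(0.882)]
jar scene [279.4 198.4] 0.83 1127
jar top [268.1 190. ] 0.78 875
[0.6339 0.0153 0.0704 0.1011] [np.float64(0.833), np.float64(0.786)]
```

View pics/car3.png

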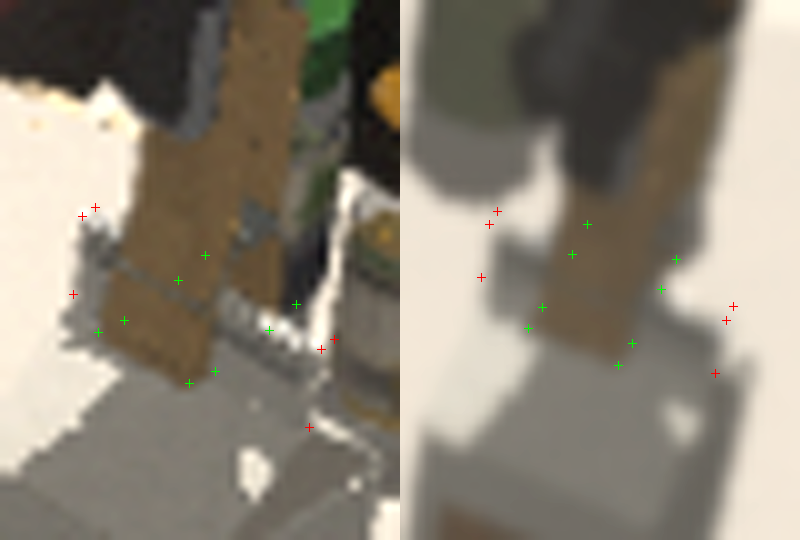

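The last picture shows the front jaw's tip at about (190,384), matching the model. It is in front of and past the fin's top edge; the other jaw passes behind the fin. The force is about zero and the carton hasn't moved, so I'm handing in.

```bash
python3 -c "
from station import bot
print(bot.hand_in())"
```

```text
the job is handed in; nothing more can be done
None
```

The stopper is fully home in the jar and released. The clip is held wide open over the middle of the carton's fin, its jaws about 14 mm past the card's edge, with no contact force felt. The job is handed in, but no verdict came back.

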